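# Cock the ball launcher of the chain-reaction machine

## Robot

A 7-joint arm with a two-finger parallel gripper is mounted at the origin on the work surface. World frame = base frame: x ahead of the robot, y to its left, z up, the work surface at z = 0. Lengths are in mm, angles in rad, forces in N, time in s.
With the tool pointing down it reaches from about 400 to 875 mm from the base axis. Payload 4.4 kg.
Tool frame: the origin (TCP) lies between the finger pads; the fingertips stand ctrl.tcp_to_tips ahead of it and the grasp point (between the pads) lies 8 mm behind it (ctrl.tcp_to_tips is the distance from the TCP to the fingertips, in mm); z points along the fingers, y is the direction in which the jaws open and shut (so a half turn about z gives the same grasp; the last joint's range is limited). The gripper opens to 85 mm and grips with 20 to 120 N. Pads are 22 mm wide; open, the fingers measure 114 mm over their backs; the gripper's body (76 mm by 85 mm) begins 54 mm behind the grasp point. The pads swing forward as they close: fully open they stand 13 mm farther back than shut.
Start: joints at [-1.225, 0.628, 0.038, 1.517, -0.027, 0.996, -0.02], TCP at [260.147, 595.685, 242.313] pointing down, gripper open.
Joint ranges: [-3.06, 3.06], [-0.37, 2.12], [-1.25, 1.32], [0.18, 2.47], [-1.1, 4.24], [0.23, 1.98], [-2.94, 2.94]. Speed limits (rad/s): [2.57, 2.57, 3.14, 3.14, 3.14, 3.14, 3.14].

## Interface

Orientations are given as [roll, pitch, yaw] about the fixed x, y, z axes, in that order (R = Rz(yaw) Ry(pitch) Rx(roll)).
In Python, from cell import ctrl gives the robot as it stands.
- The arm moves only by the tool send_rows, never from a script. Its argument "rows" is a list of rows, each an object of numbers: "x", "y", "z": the shift along the world's x, y, z in cm; "roll": the turn about the world's z in degrees; "claw": the closure, from 0 (fully open) to 1 (shut). A call has 1 to 5 rows; each row is the pose to reach, as a shift and turn from the pose commanded when the call began; what a row does not reach only later rows make up. A row lasts 1/12 s, in which the tool goes at most 41.7 mm and 7.16 degrees, less where a joint would pass 70% of its speed; a pose out of reach is approached as far as the arm can. A call with a gripper value outside its range is refused whole. The fingers move at their own pace and stop on an object; the grip force is fixed at half the most. Time passes only in rows, so rows that repeat a pose let the fingers close. It gives the time, the measured TCP pose, the force and the opening at its end, in the units of the state.
- ctrl.read_state(): the state, without advancing time (a new reading comes with each control period).
- ctrl.get_image(name): name is "side" or "top" or "wrist"; returns (picture, depth): 480x640x3 uint8, blue, green, red; 480x640 float32, mm along the optical axis (not along the pixel's ray), 0 where there is no reading.
- ctrl.get_calibration(name): a dict with "intrinsics" (3x3 intrinsics, pixels), "T" (4x4, takes a point from camera to world coordinates). Camera axes: x right, y down, z forward; pixel columns grow to the right and rows downward; lengths in mm; the calibration is good to about 2 mm. The wrist camera is an equidistant fisheye: a pixel r from the principal point sees the ray r / f radians off the axis. A picture is of the moment at which its call begins: read the wrist's pose just before it. get_calibration takes no time and is no camera call; for the wrist camera it gives the pose at the moment of the call.
- ctrl.finish_job(): hands the job in, once; it reports no verdict.
Trained networks look in the newest picture that a camera, given by its name, has taken for a name from the list of things; names that differ only in an ending like _2 or _b are one class to them, and where a whole thing is asked for, a point or a joint stands for the part that bears it (a point fixed in the world has none). Each returns a list of dicts, best first, with "confidence" (0 to 1); they miss things now and then, are a little off and sometimes report something else, mostly with a low value. They report only what shows in the picture. A call takes as long as a camera call. They do not tell look-alikes from the thing itself.
- ctrl.recognise(camera, query): "uv" ([column, row] in pixels, amid what is visible of it).
- ctrl.regions_of(camera, query): "region" (480x640 bool, what is visible of it) and "uv" ([column, row] in pixels, amid what is visible of it).
- ctrl.place_of(camera, query): "uv" ([column, row] in pixels: a listed point, or the origin of a listed thing).
The state is a dict: "clock": time; "qpos": joint angles; "qd": joint speeds; "tau": joint torques, N m; "eef_pos": TCP position; "tool_rot": TCP orientation; "force": force on the tool from outside, world axes, zero at the start; "torque": the same for the moment, N m; "width": finger opening in mm.
Only numpy, scipy, OpenCV 4.12 (cv2) and the standard library are available. Lean on these libraries where they do the work, as an engineer would, in place of code of your own. Each camera call takes 0.05 s, during which the arm holds its last target. There are 200 camera calls.

## Task

Cock the ball launcher: set the white launcher sled down flat in the open entry end of the wooden track, then slide it along the track against the spring plunger, past the sprung pawl, until the pawl clicks in behind it and holds it there, and let go. Feel for the click: while sliding, the sled must never be loaded against the track or its mechanism with more than about 35 N, so do not wedge it or ram it into the end stops. Leave everything else on the board where it lies.

Things in the scene. Friction and masses are not known exactly. Their poses are not given: they have to be found in the camera images.
- sled: (All sizes in mm.) Loose white plastic launcher sled, 0.13 to 0.25 kg: a block 70 long (its x) by 44 wide (its y) by 26 high, with an upright grip fin in the middle of its top, 16 thick along x, 30 wide along y, 48 high (fin top 74 above the underside). Both ends are alike, so it may go in either way round. Origin: centre of the underside, z up. It lies flat on the plywood board, left or right of the track.
- track: Fixed wooden launcher track (sizes in mm) on a plywood board (its top 9 above the table). x = push direction, from entry bay to spring plunger; y left of the push; z up. Origin: underside, on the centreline, mid entry bay. Base plate x=-50..240, top (running floor) z=12. Channel y=-24..24 between walls up to z=28. Left wall full length; right wall x=-50..30 and 108..240. All below z=38.
- entry (a point): Middle of the entry bay, on the running floor (track x=0, y=0, z=12). The sled is lowered here from above, long side along the track, fin up; its centre may lie up to x=10 and be clear of the pawl. Flared aluminium lips on the walls (to z=37) widen the mouth from 48 to about 60.
- pawl_near (a point): Track x=70.5, y=-13, z=23. A steel catch unit, clamped at an unknown shift h = 0 to 30 in +x (not reported: feel or see it), carries pawl, plunger and stops together. Pawl: steel arm in the right wall's gap, upright pivot at x=35+h, y=-31, sprung into the channel; its tooth ends at x=70.5+h. The sled pushes it aside and it snaps in behind the sled's tail at sled centre x=106+h.
- plunger_near (a point): Track x=94.5, y=0, z=23. Flat steel plunger head, free face at x=94.5+h: met with the sled's centre at x=59.5+h. Pushes back 4 N plus 0.15 N per mm. With pawl drag and friction the push is 10 to 16 N just before the click and falls only about 1 N at it. Let go, a caught sled settles at centre x=105.5+h; an uncaught one is pushed back 20 or more.
- stops_near (a point): Track x=144, y=0, z=23. Two rigid aluminium stop cheeks, faces at x=144+h, either side of the plunger: the sled strikes them with its centre at x=109+h, about 3 beyond the click, and the force climbs steeply, the surest sign. Keep well below 35 N.
- tape: Bystander: roll of paper tape lying flat, outer diameter 100, 24 high; origin at its underside centre. It lies on the side of the track where the sled is not.
- battery: Bystander: black block battery 48 x 26 x 17; origin at its underside centre.
- driver: Bystander: screwdriver 170 long lying on the board between the robot and the track.
- offcut: Bystander: softwood offcut 85 x 44 x 32, no fin; origin at its underside centre.
- starwheel: Bystander: white star wheel lying flat, 120 across, 20 high; origin at its underside centre.
- golfcup: Bystander: golf ball fixed on a round grey foot of 48 diameter, 52 high in all; origin at its underside centre.
There are look-alikes about, which are no part of the job. Leave any green or purple look-alike of the sled alone.

How it is judged (in metres and radians):
On the way, in this order (a step that is already met when the one before it is completed fails the run):
1. the sled sits flat in the entry bay, short of the pawl (y of sled in the frame of track between -0.006 and 0.006 m and z of sled in the frame of track between 0.008 and 0.017 m and angle between the x axis of sled and the x axis of track, either way round below 0.12 rad and angle between sled's own z axis and vertical below 0.12 rad and x of sled in the frame of track between -0.05 and 0.03 m), for 0.1 s.
2. the sled slides along the channel, down on its floor, beside the pawl (y of sled in the frame of track between -0.006 and 0.006 m and z of sled in the frame of track between 0.008 and 0.017 m and angle between the x axis of sled and the x axis of track, either way round below 0.12 rad and angle between sled's own z axis and vertical below 0.12 rad and x of sled in the frame of track between 0.045 and 0.09 m), for 0.02 s.
At the end, for the whole second after the job is handed in: The sled rests released and still (under 0.01 m/s), flat in the track (within 6 mm of the centreline, 5 mm of the floor, 0.12 rad), caught by the pawl against the plunger: its centre more than 103 mm along the track from the middle of the entry bay (y of sled in the frame of track between -0.006 and 0.006 m and z of sled in the frame of track between 0.008 and 0.017 m and angle between the x axis of sled and the x axis of track, either way round below 0.12 rad and angle between sled's own z axis and vertical below 0.12 rad and x of sled in the frame of track between 0.103 and 0.145 m and linear speed of sled below 0.01 m/s); the robot touches nothing.
It fails at once if beyond the entry bay, the sled is loaded against the track or its mechanism with more than 35 N (x of sled in the frame of track above 0.03 m and contact force between sled and track above 35 N).
It fails at once if a bystander is moved by more than 25 mm (distance of any of tape, battery, driver, offcut, starwheel, golfcup from where it was at the start of the episode above 0.025 m).
It also fails if it takes over 56 s, if anything falls off the work surface, if the arm or the gripper's body presses on something with over 40 N, if the wrist force passes 120 N, or if a joint passes its speed limit or range.

## Working session

There is one attempt and no reset: what is moved stays moved. The work goes in short steps, Python scripts to look and compute and a tool call to move; the robot and the scene stay as the last step left them, time stands still between calls to the robot, and variables do not carry over. Pictures are saved under pics/ and viewed, on a budget of 10 in all, crops included, one or two more only if the job needs it, and the job is handed in when it is done.

Besides the shell and the picture viewer there is one more tool, called after "Request:" as name([rows], argument=value, ...), one row to a line, values as JSON. send_rows: Moves the arm, as the interface text tells. Its arguments: {"type":"object","properties":{"rows":{"type":"array"}},"required":["rows"]}

```bash
mkdir -p pics
cat > h.py <<'E'
import numpy as np,cv2
from cell import ctrl
def world(cam,uv,depth=None,z=None):
    c=ctrl.get_calibration(cam);K=np.array(c["intrinsics"]);T=np.array(c["T"])
    d=np.linalg.inv(K)@np.array([uv[0],uv[1],1.])
    if depth is not None: p=d*depth
    else:
        w=T[:3,:3]@d; p=d*(z-T[2,3])/w[2]
    return T[:3,:3]@p+T[:3,3]
E
python3 - <<'E'
from h import *
s=ctrl.read_state();print(s,ctrl.tcp_to_tips)
for c in("top","side"):
    im,d=ctrl.get_image(c);cv2.imwrite(f"pics/{c}0.png",im);np.save(f"{c}0.npy",d)
    print(c,ctrl.get_calibration(c))
    for q in("sled","track","entry","pawl_near","plunger_near","stops_near","tape","offcut","starwheel","golfcup","battery","driver"):
        for r in ctrl.place_of(c,q)[:3]:
            u,v=map(int,r["uv"]);dd=d[min(v,479),min(u,639)]
            print(q,np.round(r["uv"]),round(r["confidence"],2),np.round(world(c,r["uv"],depth=dd)))
E
```

```text
{'clock': 0.0, 'qpos': array([-1.2247778 ,  0.62934102,  0.03848359,  1.51836173, -0.02697922,
        0.99629497, -0.01997632]), 'qd': array([-0.00041824,  0.00041529,  0.00106987, -0.00071153,  0.00140293,
       -0.00154407,  0.00027669]), 'tau': array([-7.65459081e-04, -5.63388312e+01,  1.22620672e+00, -1.93443328e+01,
        1.09664927e-02,  1.03984354e-02,  4.19750540e-05]), 'eef_pos': array([259.94064186, 595.10742932, 241.39515513]), 'tool_rot': array([-3.13970771e+00,  6.63601277e-05,  2.72977564e+00]), 'force': array([-0.52760401,  0.03529573,  0.69182129]), 'torque': array([-0.00738678,  0.05954162,  0.00164232]), 'width': 85.16800385821232} 11.0
top {'intrinsics': array([[532.4431376 ,   0.        , 323.18298004],
       [  0.        , 532.4431376 , 229.56834238],
       [  0.        ,   0.        ,   1.        ]]), 'T': array([[ 2.38715329e-02, -9.83740861e-01,  1.78000193e-01,
         2.36097850e+02],
       [-9.99699395e-01, -2.44856488e-02, -1.25379726e-03,
        -1.97933331e+02],
       [ 5.59186180e-03, -1.77916755e-01, -9.84029654e-01,
         1.41390392e+03],
[... 1330 characters left out ...]
8.    6.]
sled [368. 301.] 0.7 [396.   3.  24.]
sled [370. 202.] 0.66 [ 396. -544.   19.]
track [294. 271.] 0.75 [ 589. -117.   20.]
entry [295. 266.] 0.76 [ 589. -138.   22.]
pawl_near [281. 278.] 0.78 [618. -81.  19.]
plunger_near [281. 282.] 0.86 [615. -64.  21.]
plunger_near [223. 260.] 0.29 [ 782. -144.   25.]
stops_near [273. 296.] 0.58 [621.  20.  37.]
tape [326. 386.] 0.95 [474. 273.  10.]
offcut [195. 326.] 0.94 [773. 147.  37.]
offcut [274. 295.] 0.64 [619.  20.  39.]
starwheel [225. 261.] 0.73 [ 778. -145.   20.]
starwheel [198. 322.] 0.22 [768. 139.  41.]
golfcup [243. 240.] 0.74 [ 755. -266.   17.]
battery [235. 387.] 0.79 [649. 305.  23.]
driver [366. 302.] 0.7 [398.   1.  21.]
```

View pics/top0.png

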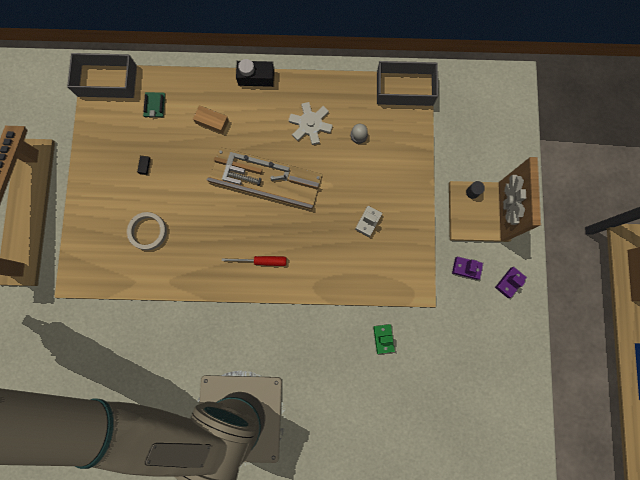

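The look-alikes are two purple sleds at (468,268) and (512,282), a green one at (385,339), and the white star wheel at (310,123). The white block with a fin at (369,222) matches the description. I'll check it in one close crop, with the track beside it.

Run:
```python
from h import *
im=cv2.imread("pics/top0.png")
a=cv2.resize(im[140:220,200:330],None,fx=6,fy=6,interpolation=cv2.INTER_CUBIC)[:, :780]
b=cv2.resize(im[198:248,340:400],None,fx=2.3,fy=2.3,interpolation=cv2.INTER_CUBIC)
a=a[:480];o=np.zeros((600,780,3),np.uint8);o[:480]=a;o[482:482+115,:138]=b[:115]
s=cv2.imread("pics/side0.png")[225:255,330:390]
cv2.imwrite("pics/crop.png",o)
for c in("top",):
  im,_=ctrl.get_image(c)
  for q in("sled","track"):
    for r in ctrl.regions_of(c,q)[:3]:
      m=r["region"].astype(np.uint8);print(q,r["confidence"],np.round(r["uv"]),m.sum(),cv2.minAreaRect(cv2.findNonZero(m)))
d=np.load("top0.npy")
# heightmap of sled and rectangles from white pixels
c=ctrl.get_calibration("top");K=c["intrinsics"];T=c["T"]
V,U=np.mgrid[0:480,0:640];P=np.stack([(U-K[0,2])/K[0,0]*d,(V-K[1,2])/K[1,1]*d,d],-1)@T[:3,:3].T+T[:3,3]
sub=np.s_[200:245,350:392]
p=P[sub].reshape(-1,3)
for lo,hi in((0,14),(20,45),(60,95)):
  q=p[(p[:,2]>lo)&(p[:,2]<hi)];print(lo,len(q),np.median(q,0) if len(q) else 0)
  if len(q)>5: print(cv2.minAreaRect(q[:,:2].astype(np.float32)))
```

```text
sled 0.92 [368. 224.] 461 ((368.20001220703125, 221.10000610351562), (16.54690170288086, 27.72724151611328), 26.56505012512207)
sled 0.91 [386. 338.] 482 ((383.5796813964844, 338.1947326660156), (28.004499435424805, 17.760576248168945), 86.18592071533203)
sled 0.75 [512. 285.] 562 ((510.8770446777344, 282.14752197265625), (21.254125595092773, 28.29615020751953), 39.80556869506836)
track 0.95 [264. 178.] 4084 ((264.34423828125, 178.26373291015625), (109.1724853515625, 39.37782287597656), 14.620874404907227)
0 1411 [ 511.75107288 -333.62920002    7.90485585]
((514.9255981445312, -327.036865234375), (123.3222427368164, 111.93390655517578), 0.8890901803970337)
20 339 [ 506.07610282 -317.44738117   33.94709688]
((513.7540283203125, -319.4049377441406), (43.82265090942383, 71.8304214477539), 62.91969680786133)
60 88 [ 512.81591994 -318.94537802   79.74748545]
((514.1082153320312, -319.7760009765625), (28.55921173095703, 17.209213256835938), 64.05028533935547)
```

View pics/crop.png

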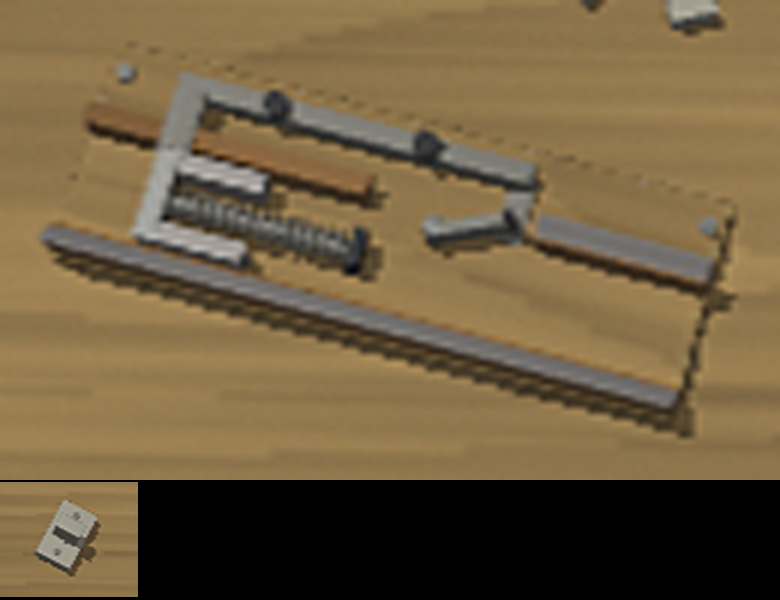

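The crop confirms the white finned sled at (369,222). The track's entry end is on the right, at crop (700,330), and the plunger head is at crop (358,250). The pawl tooth is near (430,230). Next I'll fit the track frame from depth.

Run:
```python
from h import *
D=[np.load("top0.npy")]+[ctrl.get_image("top")[1] for _ in range(3)]
d=np.median(D,0)
c=ctrl.get_calibration("top");K=c["intrinsics"];T=c["T"]
V,U=np.mgrid[0:480,0:640];P=np.stack([(U-K[0,2])/K[0,0]*d,(V-K[1,2])/K[1,1]*d,d],-1)@T[:3,:3].T+T[:3,3]
p=P[145:215,203:328].reshape(-1,3)
w=p[(p[:,2]>31)&(p[:,2]<55)]
# left wall: line via component with smallest perpendicular
m=np.zeros((70,125),np.uint8);zz=P[145:215,203:328,2];m[(zz>31)&(zz<55)]=1
n,l,st,ce=cv2.connectedComponentsWithStats(m)
print(st,ce)
k=[i for i in range(1,n) if st[i,4]>20]
th=None
for i in k:
    q=P[145:215,203:328][l==i]
    r=cv2.minAreaRect(q[:,:2].astype(np.float32));print(i,len(q),r,np.median(q[:,2]))
    print(np.round(cv2.fitLine(q[:,:2].astype(np.float32),cv2.DIST_HUBER,0,.01,.01).ravel(),4))
np.save("P.npy",P)
for cam in("top",):
  for q,z in(("entry",21),("pawl_near",32),("plunger_near",32),("stops_near",32),("track",9)):
    for r in ctrl.place_of(cam,q)[:1]: print(q,np.round(world(cam,r["uv"],z=z),1))
ctrl.get_image("side")
for cam in("side",):
  for q,z in(("entry",21),("pawl_near",32),("plunger_near",32),("stops_near",32),("track",9)):
    for r in ctrl.place_of(cam,q)[:1]: print(q,np.round(world(cam,r["uv"],z=z),1))
```

```text
[[   0    0  125   70 7241]
 [   4    7  106   57 1295]
 [  68   30   15    5   51]
 [  86   30   30   13  163]] [[ 63.86134512  35.03949731]
 [ 46.24787645  31.35598456]
 [ 74.45098039  32.03921569]
 [100.56441718  36.28220859]]
1 1295 ((622.4666137695312, -38.423583984375), (289.70025634765625, 95.69218444824219), 76.26881408691406) 39.02125052288102
[ 4.564000e-01  8.898000e-01  6.152248e+02 -1.189550e+01]
2 51 ((624.923828125, -75.38023376464844), (9.230086326599121, 38.432212829589844), 3.879953384399414) 39.31775705939526
[ 1.609000e-01 -9.870000e-01  6.238128e+02 -7.477380e+01]
3 163 ((614.5047607421875, -144.63966369628906), (79.53138732910156, 12.556166648864746), 76.48834991455078) 40.97532988622993
[ 2.349000e-01  9.720000e-01  6.135006e+02 -1.448090e+02]
entry [ 801.  -161.3   21. ]
pawl_near [623.  -60.7  32. ]
plunger_near [615.4 -36.3  32. ]
stops_near [625.3  22.6  32. ]
track [ 583.6 -121.6    9. ]
entry [ 591.  -133.8   21. ]
pawl_near [471.5 288.2  32. ]
plunger_near [605.9 -35.   32. ]
stops_near [624.4  17.3  32. ]
track [ 590.4 -129.7    9. ]
```

Run:
```python
from h import *
P=np.load("P.npy")[145:215,203:328].reshape(-1,3)
th=np.radians(76.4);u=np.array([np.cos(th),np.sin(th)]);n=np.array([-u[1],u[0]]);O=np.array([587.7,-127.9])
X=(P[:,:2]-O)@u;Y=(P[:,:2]-O)@n;Z=P[:,2]
# left wall edges per x bin
for lo in range(-60,245,15):
    s=(X>=lo)&(X<lo+15)&(Z>31)
    L=s&(Y>15);R=s&(Y<-15)&(Y>-45)
    f=lambda m:(m.sum(),*np.round(np.percentile(Y[m],[4,50,96]),1),np.round(np.median(Z[m]),1)) if m.sum()>5 else ''
    print(lo,f(L),'|',f(R))
L=(Z>31)&(abs(Y-29)<12);print('L x',np.percentile(X[L],[0,1,99,100]));print(np.polyfit(X[L],Y[L],1))
R=(Z>31)&(abs(Y+29)<9)&(X<35);print('R x',np.percentile(X[R],[0,1,99,100]),np.polyfit(X[R],Y[R],1))
# channel central profile: heights
for lo in range(60,200,4):
    s=(X>=lo)&(X<lo+4)&(abs(Y)<5);t=(X>=lo)&(X<lo+4)&(abs(abs(Y)-15)<4)
    print(lo,np.round(np.percentile(Z[s],[50,90]),0) if s.any() else '',np.round(np.percentile(Z[t],[50,90]),0) if t.any() else '',end='; ')
```

```text
-60 (np.int64(9), np.float64(25.1), np.float64(31.6), np.float64(34.9), np.float64(41.5)) | (np.int64(10), np.float64(-33.1), np.float64(-28.9), np.float64(-23.9), np.float64(41.8))
-45 (np.int64(23), np.float64(24.2), np.float64(30.8), np.float64(34.3), np.float64(42.5)) | (np.int64(31), np.float64(-35.3), np.float64(-29.3), np.float64(-24.0), np.float64(40.7))
-30 (np.int64(24), np.float64(23.9), np.float64(30.1), np.float64(33.9), np.float64(41.6)) | (np.int64(30), np.float64(-34.9), np.float64(-29.3), np.float64(-24.1), np.float64(40.7))
-15 (np.int64(24), np.float64(24.4), np.float64(30.9), np.float64(34.3), np.float64(42.2)) | (np.int64(31), np.float64(-34.6), np.float64(-28.5), np.float64(-24.5), np.float64(40.6))
0 (np.int64(25), np.float64(24.7), np.float64(30.6), np.float64(34.3), np.float64(41.5)) | (np.int64(30), np.float64(-34.3), np.float64(-29.1), np.float64(-24.0), np.float64(42.7))
15 (np.int64(23), np.float64(24.3), np.float64(29.8), np.float64(33.6), np.float64(41.9)) | (np.int64(31), np.float64(-35.4), np.float64(-29.0), np.float64(-24.2), np.float64(40.8))
30 (np
[... 2816 characters left out ...]
.]; 88 [19. 19.] [20. 22.]; 92 [21. 23.] [20. 21.]; 96 [20. 22.] [20. 21.]; 100 [26. 37.] [20. 23.]; 104 [40. 43.] [19. 20.]; 108 [36. 39.] [19. 21.]; 112 [37. 37.] [20. 22.]; 116 [35. 37.] [20. 22.]; 120 [32. 35.] [20. 22.]; 124 [34. 38.] [21. 23.]; 128 [36. 38.] [20. 21.]; 132 [37. 38.] [19. 21.]; 136 [35. 37.] [20. 22.]; 140 [34. 39.] [20. 21.]; 144 [36. 38.] [21. 22.]; 148 [34. 39.] [20. 22.]; 152 [33. 40.] [33. 41.]; 156 [36. 39.] [41. 43.]; 160 [34. 41.] [41. 43.]; 164 [35. 39.] [41. 44.]; 168 [35. 37.] [40. 43.]; 172 [35. 38.] [42. 44.]; 176 [34. 39.] [41. 43.]; 180 [33. 35.] [41. 43.]; 184 [36. 37.] [39. 43.]; 188 [35. 40.] [41. 43.]; 192 [40. 43.] [40. 43.]; 196 [40. 41.] [41. 42.];
```

Everything fits: track origin (588,-128), push direction about 76.3°, h about 8 (plunger face, tooth and cheeks agree). The sled is at (514,-320) with its long axis at 153°. The jaws will go along the sled's x, so the tool turns about +87°.

Request:
send_rows([
  {"x": 2.5, "y": -3, "roll": 7},
  {"x": 5, "y": -6.2, "roll": 14},
  {"x": 7.8, "y": -9.3, "roll": 21},
  {"x": 10.4, "y": -12.5, "roll": 28},
  {"x": 13, "y": -15.6, "roll": 35},
])

```text
$.rows[0]: bad value
```

Request:
send_rows([
  {"x": 2, "y": -3.6, "roll": 7},
  {"x": 4, "y": -7.2, "roll": 14},
  {"x": 6, "y": -10.8, "roll": 21},
  {"x": 8, "y": -14.4, "roll": 28},
  {"x": 10, "y": -18, "roll": 35},
])

```text
$.rows[0]: bad value
```

Request:
send_rows([
  {"x": 0.4, "y": -4, "roll": 4},
  {"x": 0.8, "y": -8, "roll": 8},
  {"x": 1.2, "y": -12, "roll": 12},
  {"x": 1.6, "y": -16, "roll": 16},
  {"x": 1.6, "y": -20, "roll": 17},
])

```text
$.rows[0]: bad value
```

Request:
send_rows([
  {"y": -4},
  {"y": -8},
  {"y": -12},
  {"y": -16},
  {"y": -20},
])

```text
$.rows[0]: bad value
```

Request:
send_rows([
  {"x": 2.5, "y": -3, "z": 0, "roll": 7, "claw": 0},
  {"x": 5, "y": -6.2, "z": 0, "roll": 14, "claw": 0},
  {"x": 7.8, "y": -9.3, "z": 0, "roll": 21, "claw": 0},
  {"x": 10.4, "y": -12.5, "z": 0, "roll": 28, "claw": 0},
  {"x": 13, "y": -15.6, "z": 0, "roll": 35, "claw": 0},
])

```text
clock: 2.57
eef_pos: [391.2, 438.0, 242.4]
tool_rot: [-3.141, 0.0, -2.936]
force: [1.2, 0.6, -0.2]
width: 85.7
```

Request:
send_rows([
  {"x": 2, "y": -3.6, "z": 0, "roll": 7, "claw": 0},
  {"x": 4, "y": -7.2, "z": 0, "roll": 14, "claw": 0},
  {"x": 6, "y": -10.8, "z": 0, "roll": 21, "claw": 0},
  {"x": 8, "y": -14.4, "z": 0, "roll": 28, "claw": 0},
  {"x": 10, "y": -18, "z": 0, "roll": 35, "claw": 0},
])

```text
clock: 2.98
eef_pos: [491.0, 257.8, 242.6]
tool_rot: [-3.141, 0.0, -2.326]
force: [0.3, 0.3, -0.9]
width: 85.2
```

Request:
send_rows([
  {"x": 0.5, "y": -4, "z": 0, "roll": 4, "claw": 0},
  {"x": 1, "y": -8, "z": 0, "roll": 8, "claw": 0},
  {"x": 1.5, "y": -12, "z": 0, "roll": 12, "claw": 0},
  {"x": 2, "y": -16, "z": 0, "roll": 16, "claw": 0},
  {"x": 2.4, "y": -20, "z": 0, "roll": 17, "claw": 0},
])

```text
clock: 3.4
eef_pos: [514.4, 57.6, 242.5]
tool_rot: [-3.141, 0.0, -2.032]
force: [0.4, 0.5, 0.3]
width: 85.4
```

Request:
send_rows([
  {"x": 0, "y": -4, "z": 0, "roll": 0, "claw": 0},
  {"x": 0, "y": -8, "z": 0, "roll": 0, "claw": 0},
  {"x": 0, "y": -12, "z": 0, "roll": 0, "claw": 0},
  {"x": 0, "y": -16, "z": 0, "roll": 0, "claw": 0},
  {"x": 0, "y": -20, "z": 0, "roll": 0, "claw": 0},
])

```text
clock: 3.82
eef_pos: [513.9, -142.5, 242.6]
tool_rot: [-3.141, -0.0, -2.035]
force: [1.2, 0.1, -1.0]
width: 85.2
```

Request:
send_rows([
  {"x": 0, "y": -4, "z": -1, "roll": 0, "claw": 0},
  {"x": 0, "y": -8, "z": -2, "roll": 0, "claw": 0},
  {"x": 0, "y": -12, "z": -4, "roll": 0, "claw": 0},
  {"x": 0, "y": -15, "z": -6, "roll": 0, "claw": 0},
  {"x": 0, "y": -17, "z": -8, "roll": 0, "claw": 0},
])

```text
clock: 4.23
eef_pos: [513.2, -315.7, 161.5]
tool_rot: [-3.14, -0.003, -2.04]
force: [0.5, -1.0, 0.5]
width: 85.5
```

Run:
```python
from h import *
s=ctrl.read_state();print(s["eef_pos"],s["tool_rot"],s["clock"],s["width"])
im,d=ctrl.get_image("wrist");cv2.imwrite("pics/w0.png",im);print(ctrl.get_calibration("wrist"))
c=ctrl.get_calibration("wrist");K=c["intrinsics"];T=c["T"]
V,U=np.mgrid[0:480,0:640].astype(float);a=(U-K[0,2])/K[0,0];b=(V-K[1,2])/K[1,1];r=np.hypot(a,b)+1e-9
t=np.tan(np.minimum(r,1.4))/r
P=(np.stack([a*t,b*t,np.ones_like(a)],-1)*d[...,None])@T[:3,:3].T+T[:3,3]
ok=(d>0)&(abs(P[...,0]-514)<70)&(abs(P[...,1]+320)<70)
for lo,hi in((25,45),(68,95)):
  q=P[ok&(P[...,2]>lo)&(P[...,2]<hi)];print(lo,len(q),np.median(q[:,2]) if len(q) else 0)
  if len(q)>5: print(cv2.minAreaRect(q[:,:2].astype(np.float32)))
```

```text
[ 513.17433266 -315.69687235  161.50589057] [-3.13982609e+00 -2.66363556e-03 -2.03999890e+00] 4.2333 85.50331589378797
{'intrinsics': array([[371.64829954,   0.        , 311.34473437],
       [  0.        , 371.64829954, 234.39242222],
       [  0.        ,   0.        ,   1.        ]]), 'T': array([[-8.90126854e-01,  4.32441193e-01,  1.43766473e-01,
         4.71577306e+02],
       [ 4.55698465e-01,  8.42139675e-01,  2.88339516e-01,
        -3.94185371e+02],
       [ 3.61843325e-03,  3.22172908e-01, -9.46673927e-01,
         2.89685488e+02],
       [ 0.00000000e+00,  0.00000000e+00,  0.00000000e+00,
         1.00000000e+00]])}
25 4476 31.153640670404258
((507.2306213378906, -323.91278076171875), (44.55303192138672, 70.01045989990234), 62.712867736816406)
68 1284 78.01016021454502
((507.9609069824219, -323.9889831542969), (29.983530044555664, 15.600733757019043), 62.993377685546875)
```

View pics/w0.png

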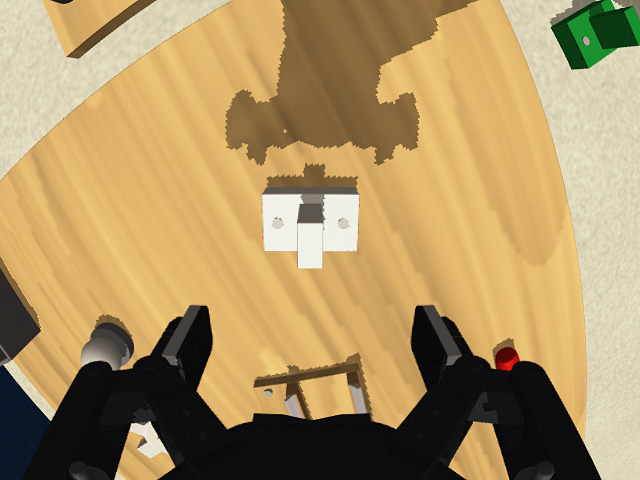

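The wrist view shows the white sled at (310,222), square to the jaws, with the arm's shadow behind it and the track mouth at the bottom. Its position differs from the top camera's by 7 mm, but the arm was still moving. I'll settle lower and re-measure.

Request:
send_rows([
  {"x": 0, "y": -0.3, "z": -2, "roll": 0, "claw": 0},
  {"x": 0, "y": -0.4, "z": -4, "roll": 0, "claw": 0},
  {"x": 0, "y": -0.4, "z": -5, "roll": 0, "claw": 0},
  {"x": 0, "y": -0.4, "z": -5, "roll": 0, "claw": 0},
  {"x": 0, "y": -0.4, "z": -5, "roll": 0, "claw": 0},
])

```text
clock: 4.7
eef_pos: [514.2, -313.8, 112.4]
tool_rot: [3.141, 0.0, -2.034]
force: [0.8, -0.0, -0.2]
width: 85.3
```

```bash
cat >> h.py <<'E'
def wcloud():
    c=ctrl.get_calibration("wrist");im,d=ctrl.get_image("wrist");K=c["intrinsics"];T=c["T"]
    V,U=np.mgrid[0:480,0:640].astype(float);a=(U-K[0,2])/K[0,0];b=(V-K[1,2])/K[1,1];r=np.hypot(a,b)+1e-9
    t=np.tan(np.minimum(r,1.4))/r
    return im,d,(np.stack([a*t,b*t,np.ones_like(a)],-1)*d[...,None])@T[:3,:3].T+T[:3,3]
E
python3 - <<'E'
from h import *
s=ctrl.read_state();print(s["eef_pos"],s["tool_rot"],s["clock"],np.abs(s["qd"]).max())
im,d,P=wcloud()
ok=(d>0)&(abs(P[...,0]-510)<70)&(abs(P[...,1]+320)<70)
for lo,hi in((0,14),(25,45),(68,95)):
  q=P[ok&(P[...,2]>lo)&(P[...,2]<hi)];print(lo,len(q),np.median(q[:,2]) if len(q) else 0)
  if len(q)>5: print(cv2.minAreaRect(q[:,:2].astype(np.float32)))
ctrl.get_image("top");im,d=ctrl.get_image("side")
for r in ctrl.regions_of("side","sled")[:4]:
  m=r["region"]
  K=ctrl.get_calibration("side");T=K["T"];K=K["intrinsics"];v,u=np.nonzero(m);D=d[v,u]
  q=np.stack([(u-K[0,2])/K[0,0]*D,(v-K[1,2])/K[1,1]*D,D],-1)@T[:3,:3].T+T[:3,3]
  f=q[q[:,2]>70];print(r["uv"],np.median(q,0),len(f), cv2.minAreaRect(f[:,:2].astype(np.float32)) if len(f)>5 else '')
E
```

```text
[ 514.24277734 -313.78677059  112.35438944] [ 3.14091857e+00  1.73179593e-04 -2.03430506e+00] 4.7 0.025992240382941866
0 29986 9.484960657898256
((510.00054931640625, -319.99444580078125), (139.98623657226562, 139.9864044189453), 0.0017967153107747436)
25 6656 35.44983245392764
((511.4595031738281, -321.09466552734375), (44.884761810302734, 70.51251220703125), 63.06883239746094)
68 2140 82.27073724905496
((511.0791931152344, -321.1385192871094), (30.731595993041992, 16.294082641601562), 64.31201934814453)
[369.9, 193.3] [ 392.64397552 -571.68994349   25.44074642] 25 ((413.5677795410156, 242.97393798828125), (1672.1898193359375, 29.234010696411133), 88.65592956542969)
[330.4, 231.5] [ 509.63554519 -308.10325626   33.7440073 ] 60 ((472.0962829589844, 371.8440856933594), (25.647441864013672, 1418.4884033203125), 3.2919228076934814)
[433.5, 234.0] [ 208.40064821 -348.23386631   24.07604544] 30 ((305.3578186035156, 350.8564147949219), (1473.9942626953125, 20.907913208007812), 81.97747039794922)
[380.7, 182.8] [ 355.11877968 -681.78940198   26.27819784] 13 ((393.8343505859375, 192.247314453125), (1774.482421875, 16.45220375061035), 87.87150573730469)
```

At rest the wrist camera gives (511.3,-321.1) with correct heights, within 3 mm of the top camera. Descending to grasp the fin.

Request:
send_rows([
  {"x": -0.2, "y": -0.7, "z": -1.5, "roll": 0, "claw": 0},
  {"x": -0.2, "y": -0.7, "z": -3, "roll": 0, "claw": 0},
  {"x": -0.2, "y": -0.7, "z": -4.5, "roll": 0, "claw": 0},
  {"x": -0.2, "y": -0.7, "z": -5.6, "roll": 0, "claw": 0},
  {"x": -0.2, "y": -0.7, "z": -5.6, "roll": 0, "claw": 0},
])

```text
clock: 5.32
eef_pos: [510.4, -320.9, 53.8]
tool_rot: [3.137, -0.0, -2.035]
force: [-0.2, -1.1, -0.3]
width: 85.1
```

Request:
send_rows([
  {"x": 0, "y": 0, "z": 0, "roll": 0, "claw": 0.3},
  {"x": 0, "y": 0, "z": 0, "roll": 0, "claw": 0.6},
  {"x": 0, "y": 0, "z": 0, "roll": 0, "claw": 0.8},
  {"x": 0, "y": 0, "z": 0, "roll": 0, "claw": 1},
  {"x": 0, "y": 0, "z": 0, "roll": 0, "claw": 1},
])

```text
clock: 5.73
eef_pos: [512.5, -321.6, 57.0]
tool_rot: [-3.14, -0.0, -2.035]
force: [-0.5, 0.1, -0.1]
width: 25.6
```

Request:
send_rows([
  {"x": 0, "y": 0, "z": 0, "roll": 0, "claw": 1},
  {"x": 0, "y": 0, "z": 0, "roll": 0, "claw": 1},
  {"x": 0, "y": 0, "z": 0, "roll": 0, "claw": 1},
  {"x": 0, "y": 0, "z": 0, "roll": 0, "claw": 1},
  {"x": 0, "y": 0, "z": 0, "roll": 0, "claw": 1},
])

```text
clock: 6.15
eef_pos: [512.4, -321.5, 56.8]
tool_rot: [-3.141, -0.0, -2.035]
force: [-1.1, 0.4, 5.7]
width: 15.2
```

Request:
send_rows([
  {"x": 0, "y": 0, "z": 2, "roll": 0, "claw": 1},
  {"x": 0, "y": 0, "z": 4, "roll": 0, "claw": 1},
  {"x": 0, "y": 0, "z": 6, "roll": 0, "claw": 1},
  {"x": 0, "y": 0, "z": 8, "roll": 0, "claw": 1},
  {"x": 0, "y": 0, "z": 9.4, "roll": 0, "claw": 1},
])

```text
clock: 6.57
eef_pos: [512.3, -321.4, 151.5]
tool_rot: [-3.141, 0.0, -2.035]
force: [-0.2, -0.4, -1.1]
width: 15.5
```

Request:
send_rows([
  {"x": 0.75, "y": 1.9, "z": 0, "roll": -7, "claw": 1},
  {"x": 1.5, "y": 3.8, "z": 0, "roll": -14, "claw": 1},
  {"x": 2.25, "y": 5.7, "z": 0, "roll": -21, "claw": 1},
  {"x": 3, "y": 7.6, "z": 0, "roll": -28, "claw": 1},
  {"x": 3.75, "y": 9.6, "z": 0, "roll": -35, "claw": 1},
])

```text
clock: 6.98
eef_pos: [549.4, -224.6, 149.7]
tool_rot: [3.141, -0.001, -2.652]
force: [0.9, 0.5, -1.5]
width: 15.3
```

Request:
send_rows([
  {"x": 0.75, "y": 1.9, "z": 0, "roll": -7, "claw": 1},
  {"x": 1.5, "y": 3.8, "z": 0, "roll": -14, "claw": 1},
  {"x": 2.25, "y": 5.7, "z": 0, "roll": -21, "claw": 1},
  {"x": 3, "y": 7.6, "z": 0, "roll": -28, "claw": 1},
  {"x": 3.75, "y": 9.6, "z": 0, "roll": -35, "claw": 1},
])

```text
clock: 7.4
eef_pos: [587.0, -128.4, 149.7]
tool_rot: [-3.142, -0.001, 3.02]
force: [0.2, -1.1, -1.5]
width: 15.6
```

Request:
send_rows([
  {"x": 0, "y": 0, "z": 0, "roll": -4, "claw": 1},
  {"x": 0, "y": 0, "z": 0, "roll": -7.1, "claw": 1},
  {"x": 0, "y": 0, "z": 0, "roll": -7.1, "claw": 1},
  {"x": 0, "y": 0, "z": 0, "roll": -7.1, "claw": 1},
  {"x": 0, "y": 0, "z": 0, "roll": -7.1, "claw": 1},
])

```text
clock: 7.82
eef_pos: [586.8, -129.6, 150.0]
tool_rot: [-3.141, -0.001, 2.903]
force: [-0.3, -0.8, -1.6]
width: 15.4
```

Run:
```python
from h import *
s=ctrl.read_state();print(s["eef_pos"],s["tool_rot"],s["clock"],s["width"])
np.set_printoptions(suppress=True,precision=1)
im,d,P=wcloud();cv2.imwrite("pics/w1.png",im);np.save("W1.npy",P)
im,d=ctrl.get_image("top");cv2.imwrite("pics/top1.png",cv2.resize(im[140:240,220:350],None,fx=6,fy=6,interpolation=2))
c=ctrl.get_calibration("top");K=c["intrinsics"];T=c["T"]
V,U=np.mgrid[0:480,0:640];Q=np.stack([(U-K[0,2])/K[0,0]*d,(V-K[1,2])/K[1,1]*d,d],-1)@T[:3,:3].T+T[:3,3]
th=np.radians(76.25);u=np.array([np.cos(th),np.sin(th)]);n=np.array([-u[1],u[0]]);O=np.array([587.7,-127.9])
for nm,P in(("wrist",P),("top",Q)):
  X=(P[...,:2]-O)@u;Y=(P[...,:2]-O)@n;Z=P[...,2]
  m=(abs(X)<70)&(abs(Y)<60)&(Z>115)&(Z<142)
  print(nm,'sled block',m.sum(), cv2.minAreaRect(np.stack([X[m],Y[m]],-1).astype(np.float32)) if m.sum()>5 else '')
  if m.any():print(np.percentile(X[m],[1,50,99]),np.percentile(Y[m],[1,50,99]),np.percentile(Z[m],[5,50,95]))
  for lo in range(-60,240,20):
    s=(X>=lo)&(X<lo+20)&(Z>30)&(Z<50)
    f=lambda m:np.r_[m.sum(),np.percentile(Y[m],[4,50,96]),np.median(Z[m])] if m.sum()>5 else ''
    print(lo,f(s&(Y>15)&(Y<45)),f(s&(Y<-15)&(Y>-45)))
```

```text
[ 586.79175852 -129.60170873  149.99050825] [-3.14143963e+00 -6.92323270e-04  2.90346765e+00] 7.8167 15.374232432920287
wrist sled block 8557 ((-2.877880096435547, 0.30962181091308594), (70.53128051757812, 44.991554260253906), 0.19474516808986664)
[-37.3  -3.1  31.5] [-19.4  14.4  22.3] [118.2 128.6 130.6]
-60 [302.   26.2  33.1  37.1  42.6] 
-40 [546.   26.5  33.5  37.   42.7] 
-20 [540.   26.9  33.6  36.9  42.8] 
0 [530.   26.9  33.6  37.   42.9] 
20 [528.   26.4  33.4  37.2  42.4] 
40 [498.   26.6  33.4  37.3  42.8] [150.  -25.1 -20.2 -17.6  39.9]
60 [464.   26.8  33.6  37.3  43.5] [203.  -21.2 -17.6 -15.3  40.3]
80 [445.   26.7  33.5  37.2  42.8] 
100 [401.   26.8  33.6  37.3  43. ] [312.  -30.9 -24.8 -21.3  38.8]
120 [367.   26.9  33.7  37.4  43.2] [365.  -30.9 -24.4 -21.1  39.1]
140 [571.   16.   27.9  37.1  41.8] [396.  -30.7 -23.3 -15.8  39.2]
160 [596.   16.1  25.5  37.   42.2] [333.  -31.  -24.  -15.5  39.4]
180 [553.   15.8  24.3  37.   42.1] [554.  -43.6 -28.6 -16.1  41. ]
200 [248.   26.7  33.6  37.4  43. ] [238.  -40.1 -25.6 -21.   39.3]
220 [200.   27.1  33.7  37.5  43.1] [211.  -30.7 -24.5 -21.2  38.9]
top sled block 170 ((-8.632606506347656, 7.728018283843994), (56.31952667236328, 25.98371124267578), 0.7493407130241394)
[-36.4 -16.2  18.7] [-4.6 12.4 20.2] [120.1 127.2 135.9]
-60 [15.  24.9 30.2 33.9 41.5] [ 20.  -33.5 -28.  -23.1  40.2]
-40 [30.  24.4 29.9 34.9 41.5] [ 11.  -29.6 -27.2 -24.   39.7]
-20 [33.  24.8 30.2 34.3 40.9] 
0 [32.  23.9 30.7 34.4 41.8] 
20 [19.  24.5 30.6 34.5 42.4] 
40  
60  
80  
100  
120  
140  
160  
180  [ 38.  -43.5 -33.1 -19.3  40.2]
200  [ 40.  -40.8 -28.5 -21.1  39.2]
220 [16.  24.1 29.7 34.1 40.9] [ 30.  -33.6 -28.8 -24.4  38.3]
```

View pics/w1.png

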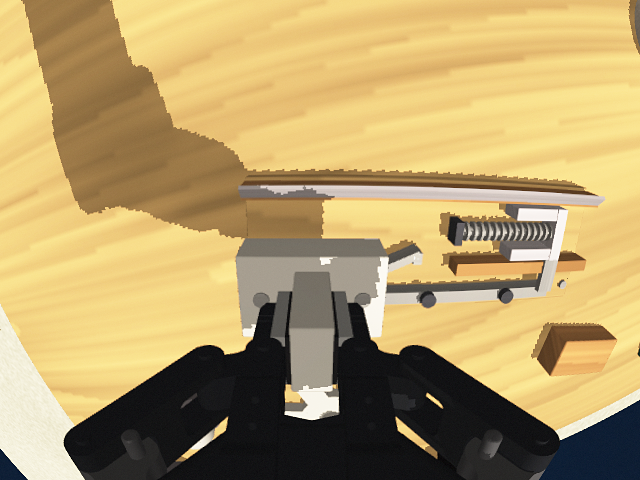

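The wrist view shows the sled in hand over the entry, with the channel to the right. In this one camera the channel centre is 2.5 mm left of the sled, so I'm correcting by that amount and lowering in steps.

Request:
send_rows([
  {"x": -0.24, "y": 0.06, "z": -1.5, "roll": 0, "claw": 1},
  {"x": -0.24, "y": 0.06, "z": -3, "roll": 0, "claw": 1},
  {"x": -0.24, "y": 0.06, "z": -4.5, "roll": 0, "claw": 1},
  {"x": -0.24, "y": 0.06, "z": -5, "roll": 0, "claw": 1},
  {"x": -0.24, "y": 0.06, "z": -5, "roll": 0, "claw": 1},
])

```text
clock: 8.33
eef_pos: [583.6, -128.8, 99.0]
tool_rot: [3.142, -0.003, 2.902]
force: [0.2, -0.4, -0.9]
width: 15.2
```

Run:
```python
from h import *
np.set_printoptions(suppress=True,precision=1)
s=ctrl.read_state();print(s["eef_pos"],s["tool_rot"],s["clock"])
im,d,P=wcloud();cv2.imwrite("pics/w2.png",im)
th=np.radians(76.25);u=np.array([np.cos(th),np.sin(th)]);n=np.array([-u[1],u[0]]);O=np.array([587.7,-127.9])
X=(P[...,:2]-O)@u;Y=(P[...,:2]-O)@n;Z=P[...,2]
m=(abs(X)<60)&(abs(Y)<50)&(Z>70)&(Z<92)
print(cv2.minAreaRect(np.stack([X[m],Y[m]],-1).astype(np.float32)))
for lo in range(-60,240,20):
    s=(X>=lo)&(X<lo+20)&(Z>30)&(Z<50)
    f=lambda m:np.r_[m.sum(),np.percentile(Y[m],[3,50,97]),np.median(Z[m])] if m.sum()>5 else ''
    print(lo,f(s&(Y>15)&(Y<45)),f(s&(Y<-15)&(Y>-45)))
```

```text
[ 583.6 -128.8   99. ] [ 3.1 -0.   2.9] 8.3333
((-2.7821617126464844, 3.617818832397461), (45.070953369140625, 70.4124755859375), 89.83319091796875)
-60 [434.   27.   35.   37.6  43.1] [254.  -32.5 -26.  -21.3  42.3]
-40 [808.   27.   35.2  37.6  42.7] 
-20 [828.   27.   35.   37.5  42.6] 
0 [812.   27.   35.   37.5  42.7] 
20 [799.   27.1  35.1  37.6  42.6] 
40 [731.   27.1  34.9  37.8  43.3] [602.  -29.7 -23.  -17.4  39.8]
60 [691.   27.2  35.1  37.5  43.3] [291.  -22.  -17.4 -15.2  40.2]
80 [607.   27.2  35.1  37.8  43.3] 
100 [572.   26.9  34.6  37.7  42.6] [435.  -31.  -24.6 -21.1  38.8]
120 [493.   26.9  35.   37.4  42.9] [482.  -31.  -23.8 -21.1  39.1]
140 [789.   15.6  27.7  37.   41. ] [506.  -31.  -22.6 -15.6  39.1]
160 [770.   15.9  26.8  37.   42. ] [378.  -31.  -24.1 -15.6  39.6]
180 [654.   15.8  26.7  36.8  42. ] [637.  -44.2 -29.  -15.9  41.1]
200 [313.   22.3  34.   37.2  41.8] [257.  -39.  -25.2 -21.   39.4]
220 [220.   26.2  34.2  37.1  39.8] [249.  -30.8 -23.9 -21.2  38.9]
```

Aligned to within about 0.7 mm, and the arm is still settling. Lowering into the channel.

Request:
send_rows([
  {"x": 0, "y": 0, "z": -0.6, "roll": 0, "claw": 1},
  {"x": 0, "y": 0, "z": -1.2, "roll": 0, "claw": 1},
  {"x": 0, "y": 0, "z": -1.8, "roll": 0, "claw": 1},
  {"x": 0, "y": 0, "z": -2.2, "roll": 0, "claw": 1},
  {"x": 0, "y": 0, "z": -2.4, "roll": 0, "claw": 1},
])

```text
clock: 8.8
eef_pos: [584.3, -128.6, 75.6]
tool_rot: [-3.142, -0.001, 2.903]
force: [0.2, -0.1, -1.9]
width: 15.6
```

Request:
send_rows([
  {"x": 0, "y": 0, "z": -0.15, "roll": 0, "claw": 1},
  {"x": 0, "y": 0, "z": -0.3, "roll": 0, "claw": 1},
  {"x": 0, "y": 0, "z": -0.4, "roll": 0, "claw": 1},
  {"x": 0, "y": 0, "z": -0.5, "roll": 0, "claw": 1},
  {"x": 0, "y": 0, "z": -0.5, "roll": 0, "claw": 1},
])

```text
clock: 9.22
eef_pos: [584.8, -128.7, 71.3]
tool_rot: [3.142, -0.0, 2.903]
force: [0.4, 0.2, -2.1]
width: 15.5
```

Request:
send_rows([
  {"x": 0, "y": 0, "z": -0.1, "roll": 0, "claw": 1},
  {"x": 0, "y": 0, "z": -0.15, "roll": 0, "claw": 1},
  {"x": 0, "y": 0, "z": -0.2, "roll": 0, "claw": 1},
  {"x": 0, "y": 0, "z": -0.25, "roll": 0, "claw": 1},
  {"x": 0, "y": 0, "z": -0.25, "roll": 0, "claw": 1},
])

```text
clock: 9.63
eef_pos: [584.8, -128.7, 68.9]
tool_rot: [3.142, 0.0, 2.903]
force: [-1.5, -0.2, -1.0]
width: 15.5
```

Request:
send_rows([
  {"x": 0, "y": 0, "z": -0.05, "roll": 0, "claw": 1},
  {"x": 0, "y": 0, "z": -0.05, "roll": 0, "claw": 1},
  {"x": 0, "y": 0, "z": -0.05, "roll": 0, "claw": 1},
  {"x": 0, "y": 0, "z": -0.05, "roll": 0, "claw": 1},
  {"x": 0, "y": 0, "z": -0.05, "roll": 0, "claw": 1},
])

```text
clock: 10.05
eef_pos: [584.9, -128.7, 68.8]
tool_rot: [3.142, 0.0, 2.903]
force: [-1.3, 0.5, 6.1]
width: 15.4
```

The sled is seated: 6 N floor contact at exactly the expected height (68.8). Now sliding along 76.25°.

Request:
send_rows([
  {"x": 0.12, "y": 0.49, "z": 0, "roll": 0, "claw": 1},
  {"x": 0.24, "y": 0.97, "z": 0, "roll": 0, "claw": 1},
  {"x": 0.36, "y": 1.46, "z": 0, "roll": 0, "claw": 1},
  {"x": 0.48, "y": 1.94, "z": 0, "roll": 0, "claw": 1},
  {"x": 0.59, "y": 2.43, "z": 0, "roll": 0, "claw": 1},
])

```text
clock: 10.47
eef_pos: [590.5, -106.8, 68.9]
tool_rot: [-3.138, 0.001, 2.902]
force: [-4.1, -9.9, 9.1]
width: 15.9
```

Request:
send_rows([
  {"x": 0.1, "y": 0.39, "z": 0, "roll": 0, "claw": 1},
  {"x": 0.19, "y": 0.78, "z": 0, "roll": 0, "claw": 1},
  {"x": 0.29, "y": 1.17, "z": 0, "roll": 0, "claw": 1},
  {"x": 0.38, "y": 1.55, "z": 0, "roll": 0, "claw": 1},
  {"x": 0.48, "y": 1.94, "z": 0, "roll": 0, "claw": 1},
])

```text
clock: 10.88
eef_pos: [594.2, -88.2, 68.9]
tool_rot: [-3.137, -0.001, 2.9]
force: [-5.2, -7.4, 10.3]
width: 14.8
```

Request:
send_rows([
  {"x": 0.07, "y": 0.29, "z": 0.03, "roll": 0, "claw": 1},
  {"x": 0.14, "y": 0.58, "z": 0.03, "roll": 0, "claw": 1},
  {"x": 0.21, "y": 0.87, "z": 0.03, "roll": 0, "claw": 1},
  {"x": 0.29, "y": 1.17, "z": 0.03, "roll": 0, "claw": 1},
  {"x": 0.36, "y": 1.46, "z": 0.03, "roll": 0, "claw": 1},
])

```text
clock: 11.3
eef_pos: [597.7, -72.5, 68.9]
tool_rot: [-3.138, -0.002, 2.901]
force: [-4.8, -5.5, 7.7]
width: 15.4
```

Request:
send_rows([
  {"x": 0.07, "y": 0.29, "z": 0, "roll": 0, "claw": 1},
  {"x": 0.14, "y": 0.58, "z": 0, "roll": 0, "claw": 1},
  {"x": 0.21, "y": 0.87, "z": 0, "roll": 0, "claw": 1},
  {"x": 0.29, "y": 1.17, "z": 0, "roll": 0, "claw": 1},
  {"x": 0.36, "y": 1.46, "z": 0, "roll": 0, "claw": 1},
])

```text
clock: 11.72
eef_pos: [600.7, -59.6, 69.0]
tool_rot: [-3.136, -0.002, 2.9]
force: [-6.2, -11.2, 9.8]
width: 15.2
```

Request:
send_rows([
  {"x": 0.07, "y": 0.29, "z": 0, "roll": 0, "claw": 1},
  {"x": 0.14, "y": 0.58, "z": 0, "roll": 0, "claw": 1},
  {"x": 0.21, "y": 0.87, "z": 0, "roll": 0, "claw": 1},
  {"x": 0.29, "y": 1.17, "z": 0, "roll": 0, "claw": 1},
  {"x": 0.36, "y": 1.46, "z": 0, "roll": 0, "claw": 1},
])

```text
clock: 12.13
eef_pos: [603.8, -47.0, 69.1]
tool_rot: [-3.134, -0.003, 2.899]
force: [-7.2, -13.3, 10.6]
width: 15.5
```

Request:
send_rows([
  {"x": 0.07, "y": 0.29, "z": 0, "roll": 0, "claw": 1},
  {"x": 0.14, "y": 0.58, "z": 0, "roll": 0, "claw": 1},
  {"x": 0.21, "y": 0.87, "z": 0, "roll": 0, "claw": 1},
  {"x": 0.28, "y": 1.16, "z": 0, "roll": 0, "claw": 1},
  {"x": 0.28, "y": 1.16, "z": 0, "roll": 0, "claw": 1},
])

```text
clock: 12.55
eef_pos: [606.6, -35.7, 69.1]
tool_rot: [-3.133, -0.003, 2.899]
force: [-6.6, -11.7, 11.4]
width: 15.4
```

Run:
```python
from h import *
np.set_printoptions(suppress=True,precision=1)
s=ctrl.read_state();print(s["eef_pos"],s["force"],s["clock"])
im,d,P=wcloud();cv2.imwrite("pics/w3.png",im)
th=np.radians(76.25);u=np.array([np.cos(th),np.sin(th)]);n=np.array([-u[1],u[0]]);O=np.array([587.7,-127.9])
X=(P[...,:2]-O)@u;Y=(P[...,:2]-O)@n;Z=P[...,2]
m=(abs(X-100)<55)&(abs(Y-3)<21)&(Z>44)&(Z<52)
print('block',m.sum(),cv2.minAreaRect(np.stack([X[m],Y[m]],-1).astype(np.float32)),np.percentile(X[m],[1,99]))
m=(X>135)&(X<200)&(abs(abs(Y-2.8)-16)<4)&(Z>38)&(Z<48);print('cheeks start',np.percentile(X[m],[0,2,5,50]))
m=(Y>22)&(Y<42)&(Z>32);print('left wall end',np.percentile(X[m],[0.3,99,99.7]))
```

```text
[606.6 -35.7  69.1] [ -6.6 -11.7  11.4] 12.55
block 6255 ((92.61431884765625, 3.0130386352539062), (70.5758056640625, 41.9684944152832), 0.015266510657966137) [ 58.3 127.1]
cheeks start [150.6 151.1 151.8 172.9]
left wall end [-49.2 231.6 236.7]
```

View pics/w3.png

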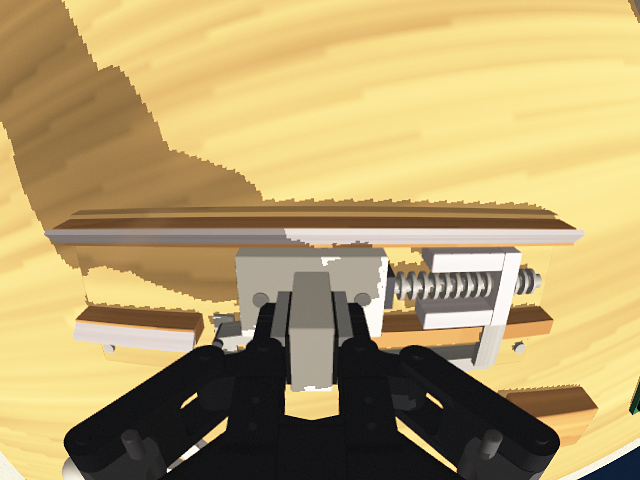

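The sled, centred at pixel (312,300), is compressing the spring in line with the channel. The stops are about 23 mm ahead and the click about 20 mm. The arm lags about 6.5 mm at 13 N, so it is compliant. Continuing.

Request:
send_rows([
  {"x": 0.06, "y": 0.24, "z": 0, "roll": 0, "claw": 1},
  {"x": 0.12, "y": 0.49, "z": 0, "roll": 0, "claw": 1},
  {"x": 0.18, "y": 0.73, "z": 0, "roll": 0, "claw": 1},
  {"x": 0.24, "y": 0.97, "z": 0, "roll": 0, "claw": 1},
  {"x": 0.3, "y": 1.21, "z": 0, "roll": 0, "claw": 1},
])

```text
clock: 13.02
eef_pos: [609.0, -25.8, 69.2]
tool_rot: [-3.131, -0.003, 2.897]
force: [-8.4, -15.7, 12.5]
width: 15.5
```

Request:
send_rows([
  {"x": 0.02, "y": 0.1, "z": 0, "roll": 0, "claw": 1},
  {"x": 0.05, "y": 0.19, "z": 0, "roll": 0, "claw": 1},
  {"x": 0.07, "y": 0.29, "z": 0, "roll": 0, "claw": 1},
  {"x": 0.1, "y": 0.39, "z": 0, "roll": 0, "claw": 1},
  {"x": 0.1, "y": 0.39, "z": 0, "roll": 0, "claw": 1},
])

```text
clock: 13.43
eef_pos: [609.9, -22.2, 69.2]
tool_rot: [-3.131, -0.004, 2.897]
force: [-8.1, -15.6, 13.0]
width: 15.3
```

Request:
send_rows([
  {"x": 0.02, "y": 0.1, "z": 0, "roll": 0, "claw": 1},
  {"x": 0.05, "y": 0.19, "z": 0, "roll": 0, "claw": 1},
  {"x": 0.07, "y": 0.29, "z": 0, "roll": 0, "claw": 1},
  {"x": 0.07, "y": 0.29, "z": 0, "roll": 0, "claw": 1},
  {"x": 0.07, "y": 0.29, "z": 0, "roll": 0, "claw": 1},
])

```text
clock: 13.85
eef_pos: [610.5, -19.6, 69.2]
tool_rot: [-3.13, -0.004, 2.897]
force: [-7.9, -15.9, 13.5]
width: 15.2
```

Request:
send_rows([
  {"x": 0.02, "y": 0.1, "z": 0.03, "roll": 0, "claw": 1},
  {"x": 0.05, "y": 0.19, "z": 0.05, "roll": 0, "claw": 1},
  {"x": 0.05, "y": 0.19, "z": 0.05, "roll": 0, "claw": 1},
  {"x": 0.05, "y": 0.19, "z": 0.05, "roll": 0, "claw": 1},
  {"x": 0.05, "y": 0.19, "z": 0.05, "roll": 0, "claw": 1},
])

```text
clock: 14.27
eef_pos: [611.1, -17.1, 69.2]
tool_rot: [-3.131, -0.004, 2.897]
force: [-7.2, -15.5, 10.6]
width: 15.1
```

Request:
send_rows([
  {"x": 0.02, "y": 0.1, "z": 0, "roll": 0, "claw": 1},
  {"x": 0.05, "y": 0.19, "z": 0, "roll": 0, "claw": 1},
  {"x": 0.05, "y": 0.19, "z": 0, "roll": 0, "claw": 1},
  {"x": 0.05, "y": 0.19, "z": 0, "roll": 0, "claw": 1},
  {"x": 0.05, "y": 0.19, "z": 0, "roll": 0, "claw": 1},
])

```text
clock: 14.68
eef_pos: [611.5, -15.4, 69.2]
tool_rot: [-3.131, -0.004, 2.897]
force: [-6.9, -15.1, 10.6]
width: 15.7
```

Request:
send_rows([
  {"x": 0.02, "y": 0.1, "z": 0, "roll": 0, "claw": 1},
  {"x": 0.02, "y": 0.1, "z": 0, "roll": 0, "claw": 1},
  {"x": 0.02, "y": 0.1, "z": 0, "roll": 0, "claw": 1},
  {"x": 0.02, "y": 0.1, "z": 0, "roll": 0, "claw": 1},
  {"x": 0.02, "y": 0.1, "z": 0, "roll": 0, "claw": 1},
])

```text
clock: 15.1
eef_pos: [611.8, -14.4, 69.2]
tool_rot: [-3.131, -0.004, 2.897]
force: [-6.3, -15.3, 10.2]
width: 15.2
```

Request:
send_rows([
  {"x": 0.02, "y": 0.1, "z": 0, "roll": 0, "claw": 1},
  {"x": 0.02, "y": 0.1, "z": 0, "roll": 0, "claw": 1},
  {"x": 0.02, "y": 0.1, "z": 0, "roll": 0, "claw": 1},
  {"x": 0.02, "y": 0.1, "z": 0, "roll": 0, "claw": 1},
  {"x": 0.02, "y": 0.1, "z": 0, "roll": 0, "claw": 1},
])

```text
clock: 15.52
eef_pos: [612.2, -13.0, 69.2]
tool_rot: [-3.131, -0.003, 2.898]
force: [-7.0, -14.8, 9.9]
width: 15.3
```

Request:
send_rows([
  {"x": 0.02, "y": 0.1, "z": 0, "roll": 0, "claw": 1},
  {"x": 0.02, "y": 0.1, "z": 0, "roll": 0, "claw": 1},
  {"x": 0.02, "y": 0.1, "z": 0, "roll": 0, "claw": 1},
  {"x": 0.02, "y": 0.1, "z": 0, "roll": 0, "claw": 1},
  {"x": 0.02, "y": 0.1, "z": 0, "roll": 0, "claw": 1},
])

```text
clock: 15.93
eef_pos: [612.3, -12.8, 69.3]
tool_rot: [-3.13, -0.003, 2.898]
force: [-7.2, -15.5, 10.2]
width: 15.4
```

Run:
```python
from h import *
im,d,P=wcloud();cv2.imwrite("pics/w4.png",cv2.resize(im[200:400,180:540],None,fx=2.2,fy=2.2,interpolation=2))
np.set_printoptions(suppress=True,precision=1)
th=np.radians(76.25);u=np.array([np.cos(th),np.sin(th)]);n=np.array([-u[1],u[0]]);O=np.array([587.7,-127.9])
X=(P[...,:2]-O)@u;Y=(P[...,:2]-O)@n;Z=P[...,2]
m=(abs(X-115)<50)&(abs(Y-3)<12)&(Z>44)&(Z<52);print('block',np.percentile(X[m],[.5,99.5]))
m=(X>135)&(X<200)&(abs(abs(Y-2.8)-16)<4)&(Z>36)&(Z<43);print('cheeks',np.percentile(X[m],[0,2,5,50]))
```

```text
block [ 81.2 150.8]
cheeks [151.7 153.  154.4 174.7]
```

View pics/w4.png

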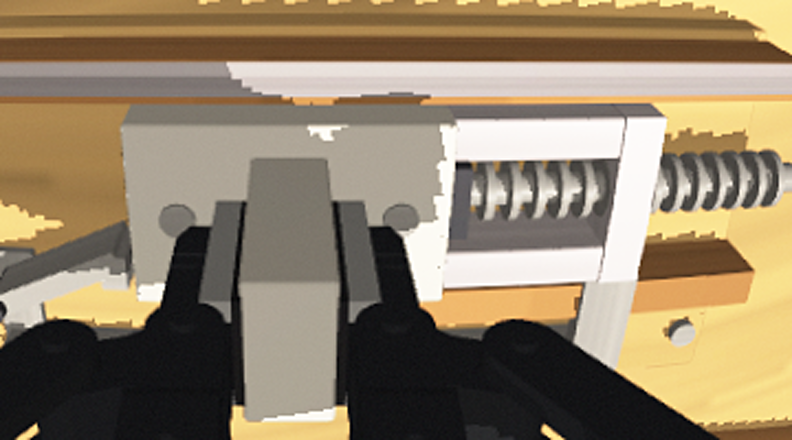

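The sled is at the cheeks, and the pawl tooth at crop (125,250) looks to be behind the tail. One more 2 mm step should confirm the stop.

Request:
send_rows([
  {"x": 0.02, "y": 0.1, "z": 0, "roll": 0, "claw": 1},
  {"x": 0.05, "y": 0.19, "z": 0, "roll": 0, "claw": 1},
  {"x": 0.05, "y": 0.19, "z": 0, "roll": 0, "claw": 1},
  {"x": 0.05, "y": 0.19, "z": 0, "roll": 0, "claw": 1},
  {"x": 0.05, "y": 0.19, "z": 0, "roll": 0, "claw": 1},
])

```text
clock: 16.4
eef_pos: [612.3, -12.7, 69.3]
tool_rot: [-3.128, -0.004, 2.897]
force: [-7.8, -18.7, 11.1]
width: 15.2
```

The stop is confirmed: 3.4 N rise with only 0.1 mm of travel. I'm easing back to see whether the pawl holds.

Request:
send_rows([
  {"x": -0.05, "y": -0.19, "z": 0, "roll": 0, "claw": 1},
  {"x": -0.1, "y": -0.39, "z": 0, "roll": 0, "claw": 1},
  {"x": -0.14, "y": -0.58, "z": 0, "roll": 0, "claw": 1},
  {"x": -0.17, "y": -0.68, "z": 0, "roll": 0, "claw": 1},
  {"x": -0.17, "y": -0.68, "z": 0, "roll": 0, "claw": 1},
])

```text
clock: 16.82
eef_pos: [612.1, -13.4, 69.0]
tool_rot: [-3.136, -0.003, 2.9]
force: [-5.0, -9.2, 7.0]
width: 15.6
```

Request:
send_rows([
  {"x": -0.05, "y": -0.19, "z": 0, "roll": 0, "claw": 1},
  {"x": -0.1, "y": -0.39, "z": 0, "roll": 0, "claw": 1},
  {"x": -0.12, "y": -0.49, "z": 0, "roll": 0, "claw": 1},
  {"x": -0.12, "y": -0.49, "z": 0, "roll": 0, "claw": 1},
  {"x": -0.12, "y": -0.49, "z": 0, "roll": 0, "claw": 1},
])

```text
clock: 17.23
eef_pos: [611.3, -16.7, 68.9]
tool_rot: [-3.137, -0.002, 2.901]
force: [-3.9, -7.8, 5.5]
width: 15.3
```

Request:
send_rows([
  {"x": -0.05, "y": -0.19, "z": 0, "roll": 0, "claw": 1},
  {"x": -0.07, "y": -0.29, "z": 0, "roll": 0, "claw": 1},
  {"x": -0.07, "y": -0.29, "z": 0, "roll": 0, "claw": 1},
  {"x": -0.07, "y": -0.29, "z": 0, "roll": 0, "claw": 1},
  {"x": -0.07, "y": -0.29, "z": 0, "roll": 0, "claw": 1},
])

```text
clock: 17.65
eef_pos: [611.3, -16.8, 68.9]
tool_rot: [-3.141, -0.002, 2.903]
force: [-3.7, -3.5, 4.3]
width: 15.4
```

The pawl holds: the force fell by 4 N without any movement. Unloading the rest and letting go.

Request:
send_rows([
  {"x": -0.05, "y": -0.19, "z": 0.02, "roll": 0, "claw": 1},
  {"x": -0.05, "y": -0.19, "z": 0.04, "roll": 0, "claw": 1},
  {"x": -0.05, "y": -0.19, "z": 0.04, "roll": 0, "claw": 0.8},
  {"x": -0.05, "y": -0.19, "z": 0.04, "roll": 0, "claw": 0.6},
  {"x": -0.05, "y": -0.19, "z": 0.04, "roll": 0, "claw": 0.4},
])

```text
clock: 18.07
eef_pos: [612.7, -18.0, 69.6]
tool_rot: [3.141, 0.002, 2.903]
force: [-0.7, 0.4, -0.3]
width: 40.4
```

Request:
send_rows([
  {"x": 0, "y": 0, "z": 0, "roll": 0, "claw": 0.4},
  {"x": 0, "y": 0, "z": 0, "roll": 0, "claw": 0.4},
  {"x": 0, "y": 0, "z": 0, "roll": 0, "claw": 0.4},
  {"x": 0, "y": 0, "z": 0, "roll": 0, "claw": 0.4},
  {"x": 0, "y": 0, "z": 0, "roll": 0, "claw": 0.4},
])

```text
clock: 18.48
eef_pos: [611.8, -18.6, 69.5]
tool_rot: [3.142, 0.0, 2.902]
force: [0.4, -0.2, 0.8]
width: 51.2
```

Request:
send_rows([
  {"x": 0, "y": 0, "z": 2, "roll": 0, "claw": 0.4},
  {"x": 0, "y": 0, "z": 4, "roll": 0, "claw": 0.4},
  {"x": 0, "y": 0, "z": 7, "roll": 0, "claw": 0.4},
  {"x": 0, "y": 0, "z": 9, "roll": 0, "claw": 0.4},
  {"x": 0, "y": 0, "z": 9, "roll": 0, "claw": 0.4},
])

```text
clock: 18.9
eef_pos: [614.8, -18.7, 164.1]
tool_rot: [3.14, 0.008, 2.902]
force: [0.1, -0.5, 0.7]
width: 51.3
```

Run:
```python
from h import *
np.set_printoptions(suppress=True,precision=1)
th=np.radians(76.25);u=np.array([np.cos(th),np.sin(th)]);n=np.array([-u[1],u[0]]);O=np.array([587.7,-127.9])
for k in range(2):
  im,d,P=wcloud();X=(P[...,:2]-O)@u;Y=(P[...,:2]-O)@n;Z=P[...,2]
  m=(abs(X-112)<50)&(abs(Y-3)<21)&(Z>43)&(Z<53);print('block',np.percentile(X[m],[.5,99.5]),np.median(Z[m]),cv2.minAreaRect(np.stack([X[m],Y[m]],-1).astype(np.float32)))
  m=(abs(X-112)<50)&(abs(Y-3)<21)&(Z>85)&(Z<100);print('fin',m.sum(),np.median(Z[m]),np.median(X[m]),np.median(Y[m]))
cv2.imwrite("pics/w5.png",im);s=ctrl.read_state();print(s["force"],s["width"],s["clock"],s["eef_pos"])
```

```text
block [ 77.8 158.6] 47.726369694622875 ((119.607421875, 3.0099620819091797), (84.5480728149414, 41.982826232910156), 0.002725129248574376)
fin 1433 94.59393700311625 112.42370065709092 5.092278863191754
block [ 77.8 158.9] 47.7432117086897 ((115.948486328125, 3.0123672485351562), (92.07706451416016, 41.97922134399414), 0.027863336727023125)
fin 1435 94.59734809148054 112.19179218210519 5.363327160904039
[-0.6  0.4 -0.6] 51.21976462102311 19.0 [612.2 -18.5 160.3]
```

View pics/w5.png

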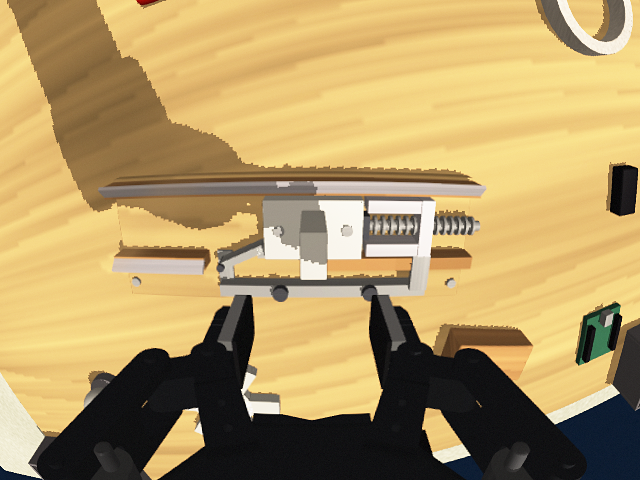

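The sled sits at pixel (313,228), flat in the channel with the pawl tooth at (262,245) behind its tail. The spring is compressed and the gripper is clear. The sled's centre is at x of about 112 to 114 mm and did not move between readings. Handing in.

```bash
python3 -c "
from cell import ctrl
print(ctrl.finish_job())"
```

```text
the job is handed in; nothing more can be done
None
```

The launcher is cocked: the white sled is caught behind the pawl and released, and I handed the job in at about 19 s of the 56 s allowed. No verdict was reported.

- **Placing:** I gripped the sled by its fin, set it flat in the entry bay (about 6 N on the floor) and slid it along the track.
- **Force:** the push was about 16–17 N around the click and about 20 N at the stop. My highest wrist reading, floor load included, was about 23 N, against the 35 N limit.
- **Catch:** I did not feel the 1 N drop at the click. The sled met the stop, moved back 4 mm, and then held still while the load fell by 4 N. After release the last picture shows it flat, with the tooth behind its tail and its centre at about x = 112–114 mm, unmoved between two readings.
- **Bystanders:** none was in the arm's path. I did not measure their positions again at the end.
- **Disagreements:** the top and wrist cameras differed by 2–3 mm, so I aligned the sled to the channel with the wrist camera alone. The last block outline also took in the stop cheeks, so I relied on the fin and the arm position instead. The fin read 2 mm left of the channel centre in that picture, probably because its side face was in view. The outline from the block itself put the sled on the centreline.

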